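Pin the condiment caddy's tray to its foot with the carrying rod

ROBOT

A 6-joint arm with a two-finger parallel gripper is mounted at the origin on the work surface. World frame = base frame: x ahead of the robot, y to its left, z up, the work surface at z = 0. Lengths are in mm, angles in rad, forces in N, time in s.
With the tool pointing down it reaches from about 350 to 875 mm from the base axis. Payload 4.2 kg.
Tool frame: the origin (TCP) lies at the very end of the fingers, on their centre line; the grasp point (between the pads) lies arm.hold_point_z behind it (arm.hold_point_z is the distance from the TCP to the grasp point, in mm); y points along the fingers, x is the direction in which the jaws open and shut, and the axes are right-handed (so a half turn about y gives the same grasp; the last joint's range is limited). The gripper opens to 85 mm and grips with 20 to 120 N. Pads are 22 mm wide; open, the fingers measure 114 mm over their backs; the gripper's body (76 mm by 85 mm) begins 54 mm behind the grasp point. The pads swing forward as they close: fully open they stand 13 mm farther back than shut.
Start: joints at [1.444, 0.385, 0.008, 0, -1.194, -0.259], TCP at [235.155, 579.052, 231.312] pointing down, gripper open.
Joint ranges: [-3.14, 3.14], [-1.21, 2.06], [-1.07, 1.41], [-3.16, 2.05], [-2.99, -0.16], [-3.1, 3.1]. Speed limits (rad/s): [2.79, 2.79, 3.14, 3.14, 3.14, 3.14].

INTERFACE

Orientations are given as a unit quaternion [x, y, z, w].
In Python, from bench import arm gives the robot as it stands.
- The arm moves only by the shell command python3 -m creep 'ROWS'. ROWS is JSON, a list of rows, each a list of 3 entries, a list of its own where there are three numbers: the shift along the world's x, y, z in mm, then the turn, a rotation vector about the world's x, y, z in rad, then the gripper command: -1 is shut, 1 is fully open, values between are in proportion. In form: [[[dx, dy, dz], [wx, wy, wz], jaw], ...]. A call has 1 to 12 rows; each row is the pose to reach, as a shift and turn from the pose commanded when the call began; what a row does not reach only later rows make up. A row lasts 1/12 s, in which the tool goes at most 41.7 mm and 7.16 degrees, less where a joint would pass 70% of its speed; a pose out of reach is approached as far as the arm can. A call with a gripper value outside its range is refused whole. The fingers move at their own pace and stop on an object; the grip force is fixed at half the most. Time passes only in rows, so rows that repeat a pose let the fingers close. It gives the time, the measured TCP pose, the force and the opening at its end, in the units of the state.
- arm.read_state(): the state, without advancing time (a new reading comes with each control period).
- arm.get_image(name): name is "side" or "top" or "wrist"; returns (picture, depth): 384x512x3 uint8, red, green, blue; 384x512 float32, mm along the optical axis (not along the pixel's ray), 0 where there is no reading.
- arm.camera_params(name): a dict with "camera_matrix" (3x3 intrinsics, pixels), "extrinsics" (4x4, takes a point from world to camera coordinates); the wrist camera has in their place "T_tool_cam" (4x4, takes a point from camera to tool coordinates, whose origin is the TCP and whose axes are the tool frame's). Camera axes: x right, y down, z forward; pixel columns grow to the right and rows downward; lengths in mm; the calibration is good to about 2 mm. A picture is of the moment at which its call begins: read the wrist's pose just before it. camera_params takes no time and is no camera call.
- arm.job_done(): hands the job in, once; it reports no verdict.
The state is a dict: "clock": time; "joints": joint angles; "joint_vel": joint speeds; "joint_efforts": joint torques, N m; "position": TCP position; "ee_rot": TCP orientation; "contact_force": force on the tool from outside, world axes, zero at the start; "wrist_torque": the same for the moment, N m; "gripper_width": finger opening in mm.
Only numpy, scipy, OpenCV 4.12 (cv2) and the standard library are available. Lean on these libraries where they do the work, as an engineer would, in place of code of your own. Each camera call takes 0.05 s, during which the arm holds its last target.

TASK

Put the condiment caddy together: bring the red tray to the middle of its round foot, then push the black-handled rod down through the tray's hub and, feeling gently for it, into the hole hidden off-centre in the foot, past the stiff last bit, until its collar sits flush on the hub, and let go. Never press the rod with more than 40 N. Keep the salt and pepper standing in the tray and leave the yellow-handled rod and everything else where it is.

Things in the scene. Friction and masses are not known exactly. Their poses are not given: they have to be found in the camera images.
- foot: round bare-metal foot of the caddy (black rubber lower edge), 132 mm across, 36 mm tall, fixed to the table; origin at the middle of its underside, z up. Its flat top carries the tray. Hidden under the tray is one upright round hole, 16 mm across with a 1.5 mm bevelled mouth, its centre 6 mm from the foot's middle in an unknown direction that changes every time (unrelated to the foot's yaw): find it by feel
- foot_top (a point): middle of the foot's flat top, 36 mm above the table (not the hole: that is 6 mm off). The hole is free for 18 mm below the top; there the rod's tip meets a stiff plug, to be pushed down the last 12 mm with a steady 6 to 8 N (it stays where it is pushed, with no spring back)
- tray: red square tray 160 x 160 mm, 5 mm floor, walls 27 mm high and 4 mm thick, 0.24 to 0.39 kg, loose on the foot, 20 to 45 mm off its middle; origin at the centre of its underside, z up, x and y along its sides. In its middle an aluminium hub, a square post 40 x 40 mm, sides parallel to the tray's, top 50 mm above the tray's underside. Sliding it takes 2 to 6 N
- hub_top (a point): centre of the mouth of the 17 mm round hole that goes straight down through hub and tray floor, at the hub's top (50 mm above the tray's underside). With the rod in this hole the tray follows the rod sideways
- rod: rod, 0.16 kg, upright in a wooden stand: steel shaft 14 mm in diameter, 80 mm long, tip bevelled 1.5 x 2.5 mm; then a collar 30 mm in diameter, 6 mm thick; then a black square handle 22 x 22 mm, 50 mm tall. Origin at the tip, z up to the handle, x and y square to the handle's sides. When home the tip is 30 mm below the foot's top and the collar rests on the hub
- rod_collar (a point): centre of the underside of the rod's collar, 80 mm above its tip
- stand_a: wooden block 60 x 60 x 60 mm fixed to the table, origin at the middle of its underside; a 16 mm upright hole right through its middle holds the black-handled rod, whose tip stands on the table, collar 20 mm above the block
- stand_b: the same kind of block; holds the yellow-handled rod (the stands may swap places)
- spare: yellow-handled rod of the same sizes, for another caddy: to be left alone in its stand; origin at its tip
- salt: white salt shaker with a steel cap, 33 mm across, 64 mm tall, standing loose in the tray near one corner (52 mm, 52 mm from the tray's middle along its x and y); origin at the middle of its underside, z up
- pepper: black pepper shaker with a steel cap, same size, standing loose near the opposite corner of the tray; origin at the middle of its underside, z up
- napkins: steel napkin dispenser 115 x 125 x 155 mm, bystander; origin under its centre
- sugar: glass sugar pourer, 72 mm across, 135 mm tall, bystander; origin under its centre
- mug: white mug, 80 mm across, 95 mm tall, bystander; origin under its centre
- grinder: black round grinder, 44 mm across, 120 mm tall, bystander; origin under its centre
There are look-alikes about, which are no part of the job. What is shaped like the rod but blue is not meant. There is more than one size of the tray; the job needs the smaller.

How it is judged (in metres and radians):
On the way, in this order (a step that is already met when the one before it is completed fails the run):
1. the rod's tip is inside the hub's hole, above the foot (z of rod in the frame of tray below 0.045 m and horizontal distance between rod and hub_top below 0.006 m and z of rod in the frame of foot above 0.03 m), for 0.1 s.
2. the rod's tip has entered the hole in the foot (z of rod in the frame of foot below 0.026 m and horizontal distance between rod and foot below 0.01 m), for 0.1 s.
At the end, for the whole second after the job is handed in: Rod upright (0.09 rad, its free play) in the foot's hole, tip 3-8.5 mm above the foot's underside and within 10 mm sideways of its middle, collar within 2.5 mm of the hub's top and 5 mm of its centre; tray flat on the foot (3 mm, 0.03 rad); both shakers upright in it; rod and tray at rest (z of rod in the frame of foot between 0.003 and 0.0085 m and horizontal distance between rod and foot below 0.01 m and z of rod_collar in the frame of tray between 0.0475 and 0.0525 m and horizontal distance between rod_collar and hub_top below 0.005 m and angle between rod's own z axis and vertical below 0.09 rad and angle between tray's own z axis and vertical below 0.03 rad and z of tray in the frame of foot between 0.033 and 0.039 m and linear speed of each of rod, tray below 0.02 m/s and angle between each of salt, pepper's own z axis and vertical below 0.15 rad and horizontal distance between each of salt, pepper and tray below 0.1 m and z of each of salt, pepper in the frame of tray below 0.01 m); the robot touches nothing.
It fails at once if the rod presses on the foot (its bush and plug included) with more than 40 N (contact force between rod and foot above 40 N).
It fails at once if the rod presses on the tray with more than 40 N (contact force between rod and tray above 40 N).
It fails at once if the salt or pepper shaker is tipped over (angle between any of salt, pepper's own z axis and vertical above 0.5 rad).
It fails at once if the yellow-handled rod is moved more than 20 mm (distance of spare from where it was at the start of the episode above 0.02 m).
It fails at once if a bystander is moved more than 30 mm (distance of any of napkins, sugar, mug, grinder from where it was at the start of the episode above 0.03 m).
It also fails if it takes over 72 s, if anything falls off the work surface, if the arm or the gripper's body presses on something with over 40 N, if the wrist force passes 120 N, or if a joint passes its speed limit or range.

## Working session

There is one attempt and no reset: what is moved stays moved. The work goes in short steps, Python scripts to look and compute and a shell command to move; the robot and the scene stay as the last step left them, time stands still between calls to the robot, and variables do not carry over. Pictures are saved under pics/ and viewed, and the job is handed in when it is done.

```bash
mkdir -p pics; ls
cat > h.py <<'E'
import numpy as np,cv2
from bench import arm
from scipy.spatial.transform import Rotation as R
def snap(n,fn):
    s=arm.read_state(); im,d=arm.get_image(n); cv2.imwrite(f'pics/{fn}.png',im[:,:,::-1]); np.savez(f'pics/{fn}.npz',im=im,d=d,p=s['position'],q=s['ee_rot']); return im,d
def load(fn): return np.load(f'pics/{fn}.npz')
def w(n,fn,u,v,z=None,dep=None):
    o=load(fn);P=arm.camera_params(n);K=np.array(P['camera_matrix'])
    if n=='wrist':
        T=np.eye(4);T[:3,:3]=R.from_quat(o['q']).as_matrix();T[:3,3]=o['p'];C=T@np.array(P['T_tool_cam'])
    else: C=np.linalg.inv(np.array(P['extrinsics']))
    r=np.linalg.inv(K)@[u,v,1]
    if z is None:
        dd=o['d'][int(round(v)),int(round(u))] if dep is None else dep
        return (C@np.r_[r*dd,1])[:3]
    r=C[:3,:3]@r; c=C[:3,3]; return c+r*(z-c[2])/r[2]
def crop(fn,x0,y0,x1,y1,k,out):
    im=cv2.imread(f'pics/{fn}.png')[y0:y1,x0:x1]; cv2.imwrite(f'pics/{out}.png',cv2.resize(im,None,fx=k,fy=k,interpolation=cv2.INTER_CUBIC))
E
python3 - <<'E'
from h import *
for n in['top','side','wrist']: snap(n,n+'0')
print(arm.read_state(),arm.hold_point_z)
E
```

```text
pics
{'clock': 0.15, 'joints': array([ 1.44363072e+00,  3.85381100e-01,  6.94947176e-03, -3.28660097e-04,
       -1.19400186e+00, -2.58598228e-01]), 'joint_vel': array([-0.00090981, -0.00160054,  0.00358347,  0.00198784,  0.0009593 ,
        0.00045259]), 'joint_efforts': array([-2.86463983e-04, -3.92679977e+01,  1.88581806e+01,  4.18859929e+00,
       -3.41484541e-03, -9.24828747e-07]), 'position': array([234.99545577, 578.67143106, 230.47943991]), 'ee_rot': array([ 0.39531094, -0.58623165,  0.58695983, -0.39438542]), 'contact_force': array([0.42693304, 0.56168806, 0.7274589 ]), 'wrist_torque': array([ 0.00619286,  0.02106535, -0.00939414]), 'gripper_width': 85.71445509000407} 18.700000000000003
```

View pics/top0.png

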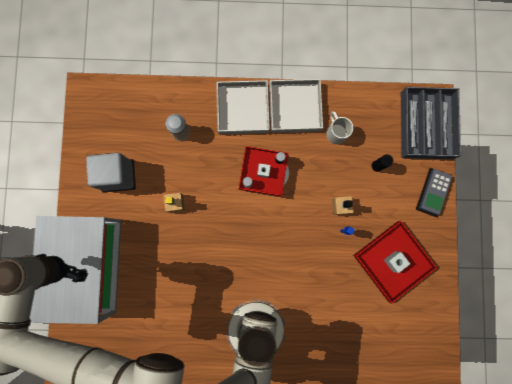

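View pics/side0.png

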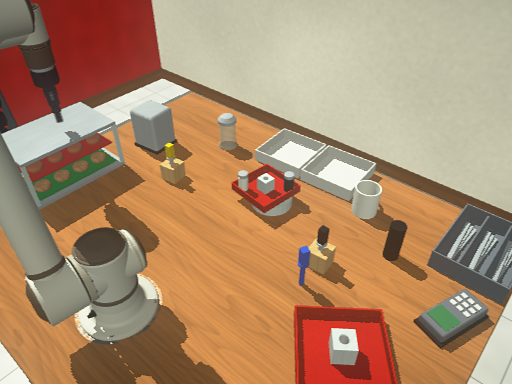

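View pics/wrist0.png

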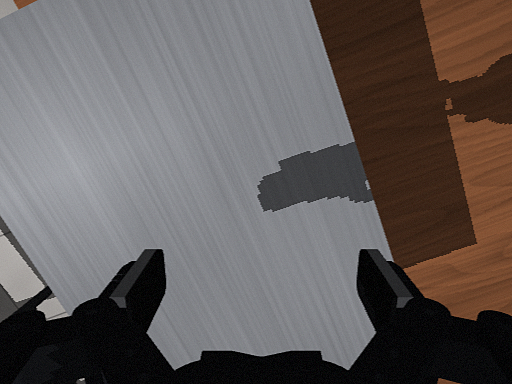

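Run:
```python
from h import *
crop('top0',225,135,305,205,8,'c1')
crop('top0',320,180,370,245,9,'c2')
crop('side0',220,150,350,300,4,'c3')
for n,u,v in[('tray hub',264,170),('rodA',348,204),('blk',340,210),('yel',171,201),('shelf',60,260),('shelfcorner',118,222),('blue',348,231)]: print(n,w('top','top0',u,v).round(1))
P=arm.camera_params('top');print(np.linalg.inv(P['extrinsics'])[:3].round(3),P['camera_matrix'])
```

```text
tray hub [582.3 -16.3  34.2]
rodA [ 455.6 -304.1  136.1]
blk [ 439.4 -293.3   60.4]
yel [450.7 301.4 135.2]
shelf [260.6 551.2 379.6]
shelfcorner [377.4 508.2  35.8]
blue [ 363.3 -305.2  132.5]
[[ 2.400000e-02 -9.950000e-01  1.000000e-01  3.401870e+02]
 [-9.990000e-01 -2.600000e-02 -1.900000e-02  3.102300e+01]
 [ 2.100000e-02 -9.900000e-02 -9.950000e-01  1.532388e+03]] [[409.78200174   0.         258.19602188]
 [  0.         409.78200174 194.53724715]
 [  0.           0.           1.        ]]
```

View pics/c1.png

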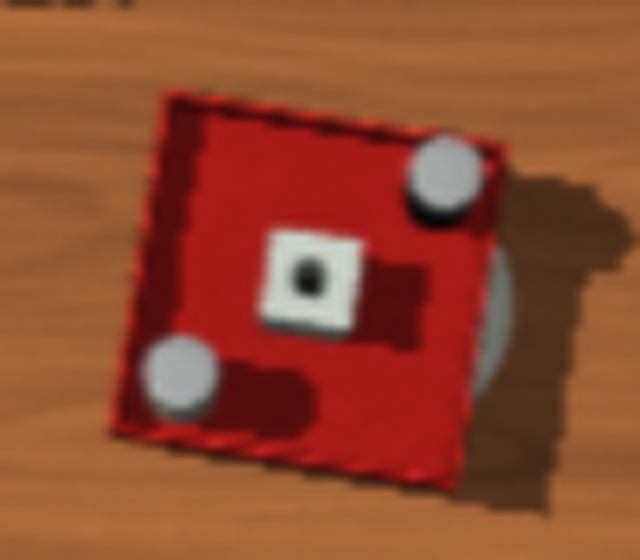

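View pics/c2.png

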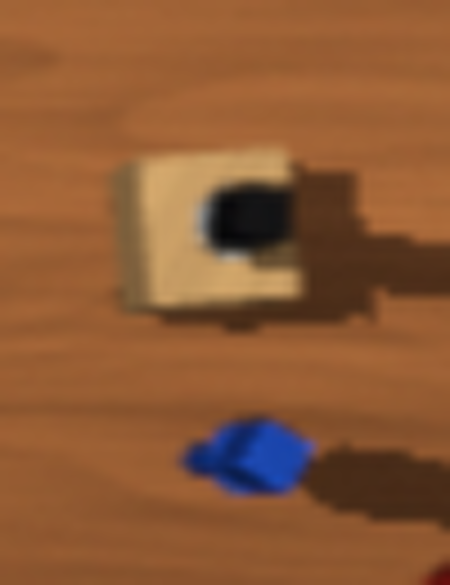

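View pics/c3.png

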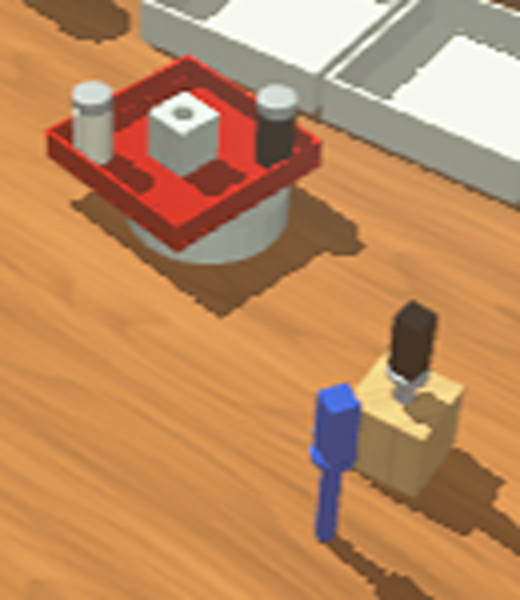

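Run:
```python
from h import *
s=arm.read_state();print(R.from_quat(s['ee_rot']).as_matrix().round(3))
P=arm.camera_params('wrist');print(P['T_tool_cam'].round(3),P['camera_matrix'])
for u,v in[(263.75,169.6)]: print(w('top','top0',u,v,86))
for u,v in[(40,230),(100,240),(60,300),(90,220)]: print(w('top','top0',u,v).round(0))
# tray corners at rim z=63
c=[(225+a/8,135+b/8) for a,b in[(168,92),(505,145),(455,490),(112,432)]]
q=np.array([w('top','top0',u,v,63) for u,v in c]);print(q.round(1),q.mean(0))
```

```text
[[-0.376 -0.001  0.926]
 [-0.926 -0.002 -0.376]
 [ 0.002 -1.     0.   ]]
[[ 1.00000e+00  1.00000e-03 -1.00000e-03  4.70000e-02]
 [ 1.00000e-03 -2.94000e-01  9.56000e-01 -1.43855e+02]
 [ 0.00000e+00 -9.56000e-01 -2.94000e-01  7.49900e+01]
 [ 0.00000e+00  0.00000e+00  0.00000e+00  1.00000e+00]] [[328.71013503   0.         260.88766323]
 [  0.         328.71013503 191.51913752]
 [  0.           0.           1.        ]]
[575.34947904 -13.75885946  86.        ]
[342. 712. 181.]
[314. 516. 182.]
[120. 633. 177.]
[378. 554. 179.]
[[ 662.4   52.1   63. ]
 [ 642.2 -102.    63. ]
 [ 483.7  -82.    63. ]
 [ 506.    73.2   63. ]] [573.57971192 -14.67858608  63.        ]
```

```bash
python3 -m creep '[[[325,-639,20],[0,0,-1.187],1],[[325,-639,20],[0,0,-1.187],1],[[325,-639,20],[0,0,-1.187],1],[[325,-639,20],[0,0,-1.187],1],[[325,-639,20],[0,0,-1.187],1],[[325,-639,20],[0,0,-1.187],1],[[325,-639,20],[0,0,-1.187],1],[[325,-639,20],[0,0,-1.187],1],[[325,-639,20],[0,0,-1.187],1],[[325,-639,20],[0,0,-1.187],1],[[325,-639,20],[0,0,-1.187],1],[[325,-639,20],[0,0,-1.187],1]]'
```

```text
clock: 1.15
position: [462.0, 131.6, 245.4]
ee_rot: [0.001, 0.707, -0.707, -0.001]
contact_force: [1.2, 1.7, -0.3]
gripper_width: 85.5
```

```bash
python3 -m creep '[[[98,-193,5],[0,0,0],1],[[98,-193,5],[0,0,0],1],[[98,-193,5],[0,0,0],1],[[98,-193,5],[0,0,0],1],[[98,-193,5],[0,0,0],1],[[98,-193,5],[0,0,0],1],[[98,-193,5],[0,0,0],1]]'
python3 - <<'E'
from h import *
snap('wrist','w1'); snap('wrist','w1b');s=arm.read_state();print(s['position'],s['joints'])
E
```

```text
clock: 1.73
position: [560.3, -62.0, 249.2]
ee_rot: [-0.002, -0.707, 0.707, 0.003]
contact_force: [-0.0, 1.0, -0.1]
gripper_width: 85.3
[559.33861972 -59.59282429 249.62946696] [ 1.81661123e-01  2.66453865e-01 -1.17912490e-01 -4.91184788e-04
 -1.18767635e+00 -1.84582439e-01]
```

View pics/w1b.png

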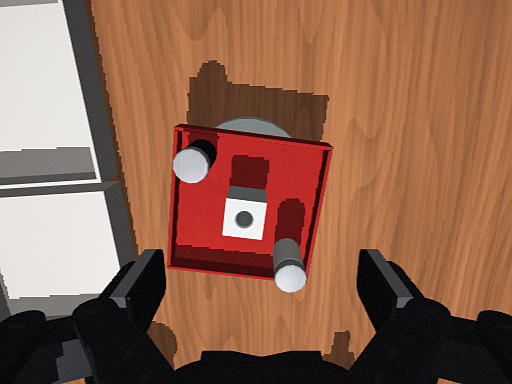

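Run:
```python
from h import *
from scipy.optimize import least_squares
crop('w1b',160,55,345,300,3,'c4') 
crop('w1b',200,105,310,145,7,'c5') 
o=load('w1b');P=arm.camera_params('wrist');K=P['camera_matrix']
pts=[];
for v in range(105,150):
  for u in range(190,340):
    p=w('wrist','w1b',u,v); pts.append((u,v,*p))
pts=np.array(pts); m=(abs(pts[:,4]-36)<8)&(pts[:,3]>-130)
q=pts[m];print(len(q),np.percentile(q[:,4],[5,25,50,75,95]),q[:,2:4].min(0),q[:,2:4].max(0))
print('hub',w('wrist','w1b',244,219,86),w('wrist','w1b',230,230))
```

```text
Traceback (most recent call last):
  File "h.py", line 8, in w
    o=load(fn);P=arm.camera_params(n);K=np.array(P['camera_matrix'])
                 ~~~~~~~~~~~~~~~~~^^^
ValueError: time passes only in moves, steps and waits
```

View pics/c5.png

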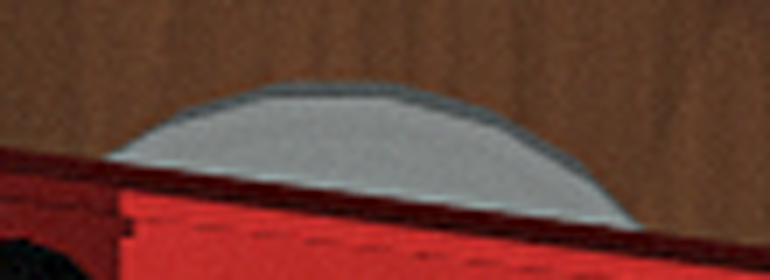

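View pics/c4.png

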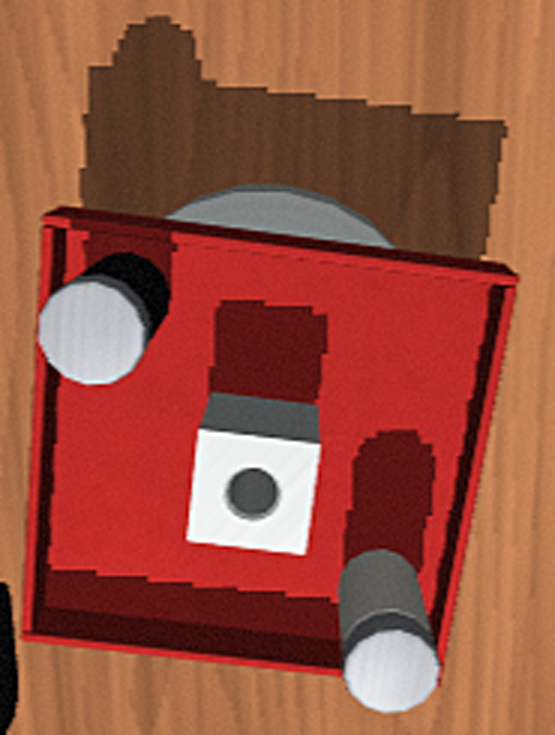

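```bash
sed -i 's/^def w(/import functools\n@functools.lru_cache\ndef CP(n): return arm.camera_params(n)\n@functools.lru_cache\ndef load(fn): return dict(np.load(f"pics\/{fn}.npz"))\ndef w(/; s/P=arm.camera_params(n);K/P=CP(n);K/' h.py; sed -i '/^def load(fn): return np/d' h.py
cat h.py | head -20
python3 - <<'E'
from h import *
from scipy.optimize import least_squares
e=[(105,158),(160,127),(210,107),(268,96),(330,95),(395,97),(450,115),(505,140),(560,172),(600,198),(640,228)]
q=np.array([w('wrist','w1b',200+a/7,105+b/7,36) for a,b in e])
print(q.round(1))
f=lambda r:least_squares(lambda c:np.hypot(q[:,0]-c[0],q[:,1]-c[1])-r,[580,-40])
s=f(66);print(s.x,s.fun.round(1))
s=least_squares(lambda c:np.hypot(q[:,0]-c[0],q[:,1]-c[1])-c[2],[580,-40,66]);print(s.x)
print([w('wrist','w1b',u,v).round(1) for u,v in[(240,124),(255,127),(270,130)]])
print('hub',w('wrist','w1b',160+252/3,55+493/3,86),w('wrist','w1b',230,230))
c=[(160+a/3,55+b/3) for a,b in[(58,208),(518,274),(26,637)]]
t=np.array([w('wrist','w1b',u,v,68) for u,v in c]);print(t.round(1))
P=CP('side');E=P['extrinsics'];print(E.round(3),P['camera_matrix'])
E
```

```text
import numpy as np,cv2
from bench import arm
from scipy.spatial.transform import Rotation as R
def snap(n,fn):
    s=arm.read_state(); im,d=arm.get_image(n); cv2.imwrite(f'pics/{fn}.png',im[:,:,::-1]); np.savez(f'pics/{fn}.npz',im=im,d=d,p=s['position'],q=s['ee_rot']); return im,d
import functools
@functools.lru_cache
def CP(n): return arm.camera_params(n)
@functools.lru_cache
def load(fn): return dict(np.load(f"pics/{fn}.npz"))
def w(n,fn,u,v,z=None,dep=None):
    o=load(fn);P=CP(n);K=np.array(P['camera_matrix'])
    if n=='wrist':
        T=np.eye(4);T[:3,:3]=R.from_quat(o['q']).as_matrix();T[:3,3]=o['p'];C=T@np.array(P['T_tool_cam'])
    else: C=np.linalg.inv(np.array(P['extrinsics']))
    r=np.linalg.inv(K)@[u,v,1]
    if z is None:
        dd=o['d'][int(round(v)),int(round(u))] if dep is None else dep
        return (C@np.r_[r*dd,1])[:3]
    r=C[:3,:3]@r; c=C[:3,3]; return c+r*(z-c[2])/r[2]
[[ 608.5  -97.6   36. ]
 [ 599.9 -102.2   36. ]
 [ 592.2 -105.1   36. ]
 [ 583.3 -106.7   36. ]
 [ 573.9 -106.9   36. ]
 [ 564.  -106.5   36. ]
 [ 555.7 -103.8   36. ]
 [ 547.3 -100.    36. ]
 [ 538.8  -95.1   36. ]
 [ 532.6  -91.1   36. ]
 [ 526.3  -86.5   36. ]]
[575.30340433 -40.95020722] [-0.4  0.   0.4  0.3 -0.1  0.5 -0.2 -0.6 -0.7 -0.1  0.9]
[575.39844863 -40.33309486  66.57179874]
[array([ 581.6, -101.3,   36.7]), array([565.6, -98.1,  37.1]), array([549.5, -94.6,  35.4])]
hub [576.7353958  -11.80980823  86.        ] [591.03439498  -0.82442906  87.28442908]
[[ 638.7 -104.2   68. ]
 [ 488.1  -82.    68. ]
 [ 662.8   52.5   68. ]]
[[ 6.610000e-01 -7.500000e-01 -1.000000e-02 -3.349710e+02]
 [-4.820000e-01 -4.140000e-01 -7.720000e-01  2.980310e+02]
 [ 5.750000e-01  5.150000e-01 -6.360000e-01  1.113308e+03]
 [ 0.000000e+00  0.000000e+00  0.000000e+00  1.000000e+00]] [[430.44913269   0.         248.0531356 ]
 [  0.         430.44913269 190.56479201]
 [  0.           0.           1.        ]]
```

```bash
python3 -m creep '[[[-105,-223,0],[0,0,0],1],[[-105,-223,0],[0,0,0],1],[[-105,-223,0],[0,0,0],1],[[-105,-223,0],[0,0,0],1],[[-105,-223,0],[0,0,0],1],[[-105,-223,0],[0,0,0],1],[[-105,-223,0],[0,0,0],1],[[-105,-223,0],[0,0,0],1]]'
python3 - <<'E'
from h import *
snap('wrist','w2');s=arm.read_state();print(s['position'],s['joints'])
E
```

```text
clock: 2.5
position: [453.8, -282.5, 250.4]
ee_rot: [0.001, 0.707, -0.707, -0.001]
contact_force: [1.2, 0.0, -0.3]
gripper_width: 85.3
[ 454.48911618 -281.69241504  250.44182875] [-2.51562426e-01  2.17027843e-01 -1.82442047e-01 -3.80087621e-04
 -1.17100294e+00  2.49991311e-01]
```

View pics/w2.png

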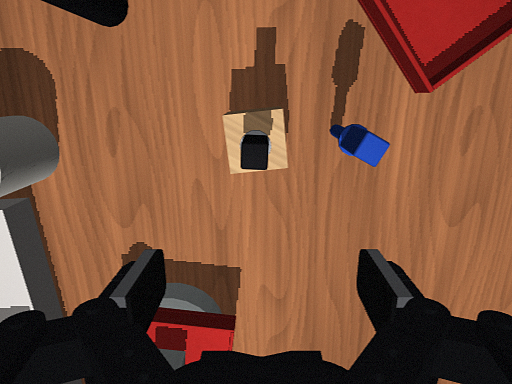

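Run:
```python
from h import *
crop('w2',215,100,295,180,8,'c6')
```

```text
(no output)
```

View pics/c6.png

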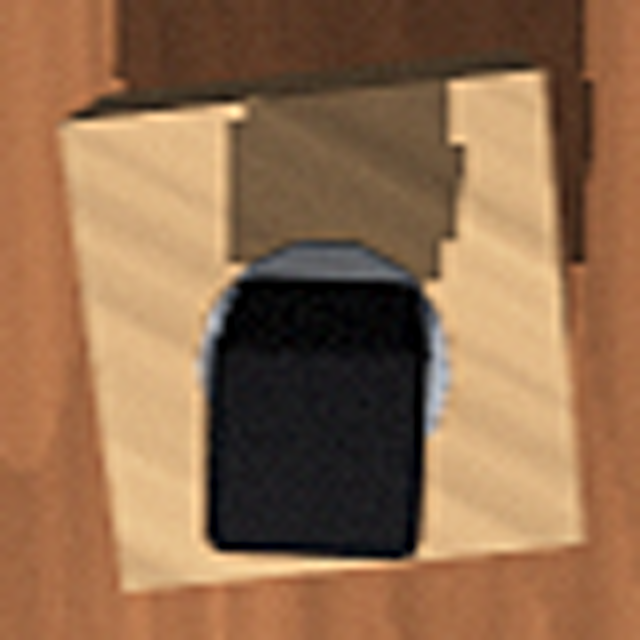

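Run:
```python
from h import *
cs=[(220,347),(428,350),(415,558),(208,548)]
q=np.array([w('wrist','w2',215+a/8-.5,100+b/8-.5,136) for a,b in cs]);print(q.round(1),q.mean(0))
print(w('wrist','w2',254,155))
b=np.array([w('wrist','w2',215+a/8-.5,100+b/8-.5,60) for a,b in[(62,122),(545,70),(583,542),(125,592)]]);print(b.round(1),b.mean(0))
print(w('wrist','w2',372,148))
```

```text
[[ 468.7 -318.   136. ]
 [ 448.3 -317.6  136. ]
 [ 449.5 -296.6  136. ]
 [ 470.3 -297.7  136. ]] [ 459.21173177 -307.48959514  136.        ]
[ 459.35677483 -308.4401607   136.79343481]
[[ 492.2 -334.3   60. ]
 [ 432.4 -340.4   60. ]
 [ 426.5 -280.8   60. ]
 [ 486.3 -274.3   60. ]] [ 459.33338872 -307.45037771   60.        ]
[ 366.56014207 -313.7990745   137.2574376 ]
```

```bash
python3 -m creep '[[[4.5,-25,-30],[0,0,-0.05],1],[[4.5,-25,-60],[0,0,-0.05],1],[[4.5,-25,-90],[0,0,-0.05],1],[[4.5,-25,-90],[0,0,-0.05],1],[[4.5,-25,-90],[0,0,-0.05],1]]'
python3 - <<'E'
from h import *
snap('wrist','w3');s=arm.read_state();print(s['position'],s['contact_force'])
E
```

```text
clock: 2.97
position: [459.4, -305.8, 159.5]
ee_rot: [0.016, 0.707, -0.707, -0.018]
contact_force: [1.6, -0.5, 0.7]
gripper_width: 85.5
[ 460.63683684 -306.53924498  161.41518768] [-1.21696997  0.67765409  0.9740159 ]
```

View pics/w3.png

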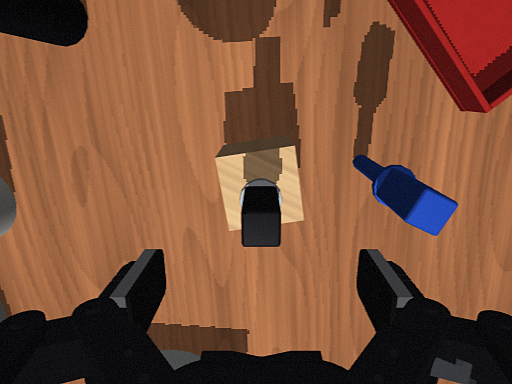

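```bash
python3 -m creep '[[[-0.5,-1,-30],[0,0,0],1],[[-0.5,-1,-55],[0,0,0],1],[[-0.5,-1,-66],[0,0,0],1],[[-0.5,-1,-66],[0,0,0],1],[[-0.5,-1,-66],[0,0,0],-1],[[-0.5,-1,-66],[0,0,0],-1],[[-0.5,-1,-66],[0,0,0],-1],[[-0.5,-1,-66],[0,0,0],-1],[[-0.5,-1,-66],[0,0,0],-1],[[-0.5,-1,-66],[0,0,0],-1]]'
python3 - <<'E'
from h import *
snap('wrist','w4');snap('side','s4');s=arm.read_state();print(s['position'],s['contact_force'],s['gripper_width'])
crop('s4',270,190,390,290,5,'c7')
E
```

```text
clock: 3.85
position: [459.2, -308.7, 95.3]
ee_rot: [-0.019, -0.707, 0.707, 0.018]
contact_force: [0.2, -0.6, 3.8]
gripper_width: 21.2
[ 459.19328507 -308.6919251    95.26734817] [-0.50713537  1.3930904   7.03135441] 21.508755196409158
```

View pics/w4.png

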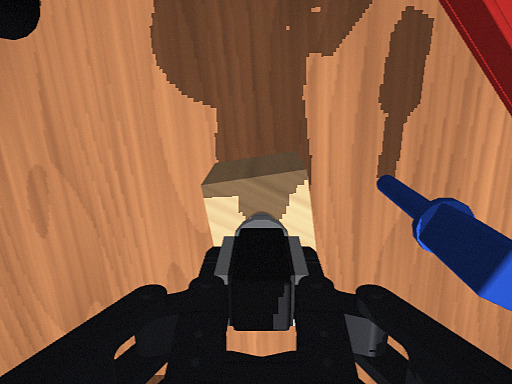

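View pics/c7.png

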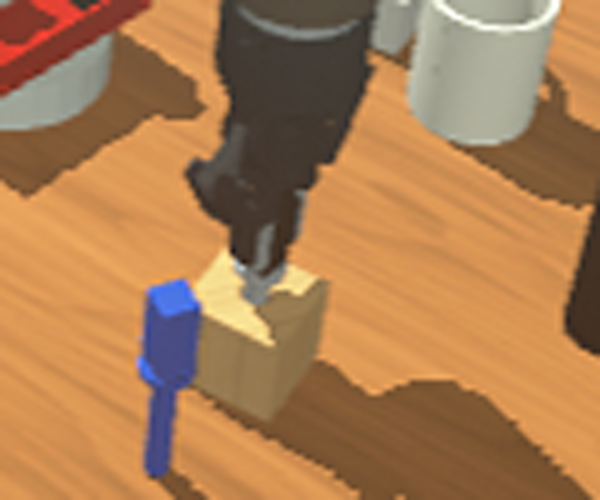

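```bash
python3 -m creep '[[[0,0,15],[0,0,0],-1],[[0,0,35],[0,0,0],-1],[[0,0,70],[0,0,0],-1],[[0,0,105],[0,0,0],-1],[[0,0,120],[0,0,0],-1],[[16,40,120],[0,0,0],-1],[[31,79,120],[0,0,0],-1],[[47,118,120],[0,0,0],-1],[[62,157,120],[0,0,0],-1],[[78,196,120],[0,0,0],-1],[[93,235,120],[0,0,0],-1],[[105,265,120],[0,0,0],-1]]'
python3 -m creep '[[[12,31,0],[0,0,0],-1],[[12,31,0],[0,0,0],-1],[[12,31,0],[0,0,0],-1],[[12,31,0],[0,0,0],-1]]'
python3 - <<'E'
from h import *
snap('wrist','w5');snap('side','s5');snap('top','t5')
for i in range(4):
  s=arm.read_state();print(s['position'],s['contact_force'],s['gripper_width']);arm.get_image('wrist')
crop('s5',210,110,330,230,5,'c8');crop('t5',225,130,305,200,8,'c9')
E
```

```text
clock: 4.95
position: [563.8, -40.9, 213.4]
ee_rot: [0.018, 0.707, -0.707, -0.019]
contact_force: [0.8, -0.5, -2.6]
gripper_width: 21.3
clock: 5.28
position: [575.0, -12.5, 213.3]
ee_rot: [-0.018, -0.707, 0.707, 0.019]
contact_force: [-0.5, -0.4, -1.6]
gripper_width: 21.0
[575.17048573 -13.58998458 214.0538755 ] [ 0.29534588 -0.22952948 -1.41451008] 21.29405837612869
[575.2846379  -13.58815438 214.18681482] [-0.46815796  0.14702469 -1.42632193] 21.026746448192334
[575.36664255 -13.50951909 214.31231624] [ 0.55302994  0.34953708 -1.34206542] 21.500294831786096
[575.48499339 -13.39758679 214.38571235] [-1.0382308   0.17949724 -1.20533991] 21.36919743688378
```

View pics/w5.png

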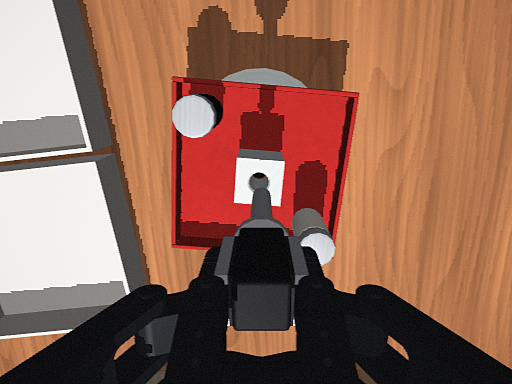

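View pics/c8.png

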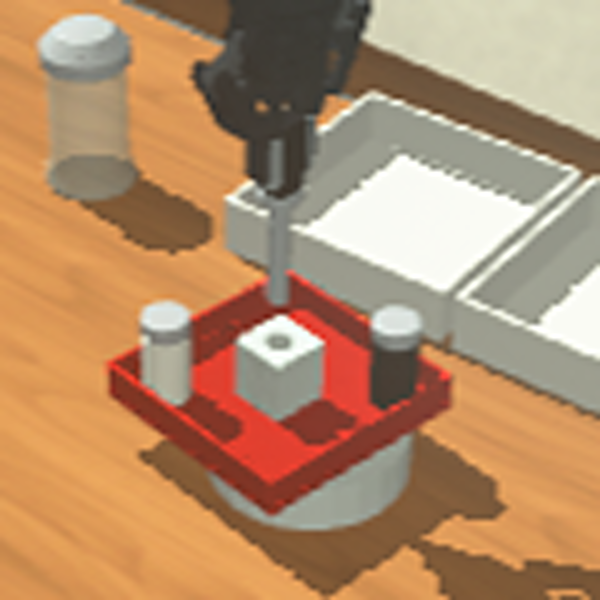

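Run:
```python
from h import *
crop('w5',220,140,300,240,8,'c10')
```

```text
(no output)
```

View pics/c10.png

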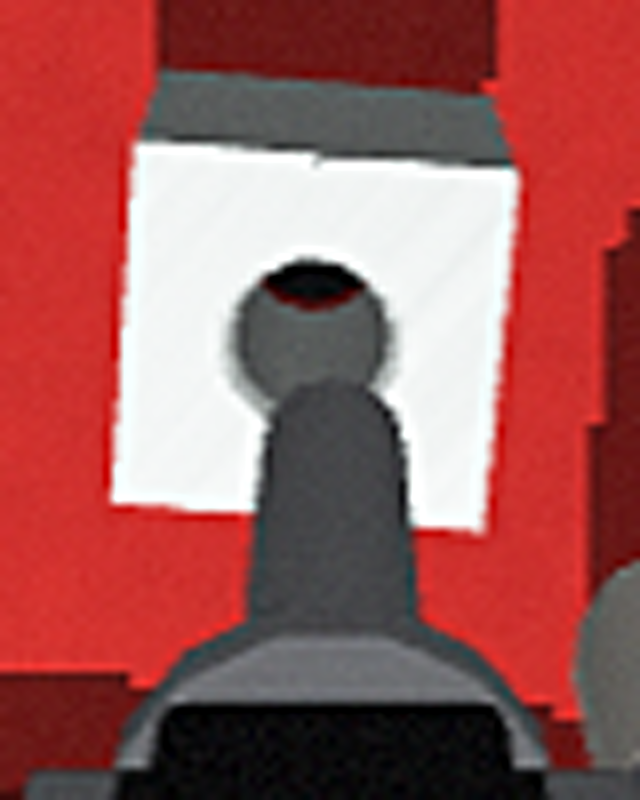

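Run:
```python
from h import *
print(load('w5')['p'])
print('tip',w('wrist','w5',220+333.5/8-.5,140+435/8-.5,119),'hub',w('wrist','w5',220+312.3/8-.5,140+336/8-.5,86))
print('tip side', w('side','s5',210+277/5-.5,110+303/5-.5,118), 'hub side',w('side','s5',210+280/5-.5,110+342/5-.5,86))
for a,b in[(280,300),(280,305),(278,340)]:pass
```

```text
[575.03344803 -12.48903428 213.29213903]
tip [574.74930158 -12.24005267 119.        ] hub [576.88855357 -13.03520491  86.        ]
tip side [574.50336788 -12.75202782 118.        ] hub side [576.84042932 -13.92071669  86.        ]
```

View pics/c9.png

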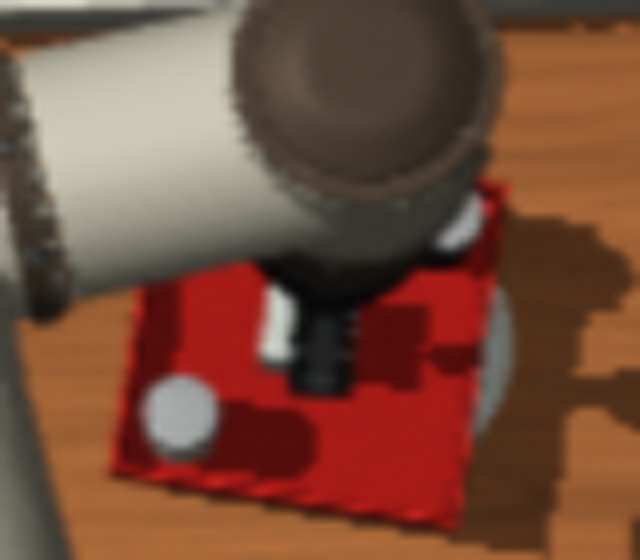

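```bash
python3 -m creep '[[[1.7,-0.6,-6],[0,0,0],-1],[[1.7,-0.6,-12],[0,0,0],-1],[[1.7,-0.6,-18],[0,0,0],-1],[[1.7,-0.6,-18],[0,0,0],-1],[[1.7,-0.6,-18],[0,0,0],-1],[[1.7,-0.6,-18],[0,0,0],-1],[[1.7,-0.6,-18],[0,0,0],-1],[[1.7,-0.6,-18],[0,0,0],-1]]'
python3 - <<'E'
from h import *
snap('wrist','w6');snap('side','s6')
for i in range(3):
  s=arm.read_state();print(s['position'],s['contact_force']);arm.get_image('wrist')
crop('s6',240,140,290,200,10,'c8b');crop('w6',220,140,300,240,8,'c11')
E
```

```text
clock: 6.3
position: [577.6, -12.9, 196.6]
ee_rot: [0.019, 0.707, -0.707, -0.018]
contact_force: [-0.2, -0.5, -1.7]
gripper_width: 21.3
[577.55574636 -12.96292359 196.51505197] [-0.18256508  0.3269516  -1.64498393]
[577.52871483 -13.00184987 196.47668856] [ 0.04746614 -0.12260263 -1.79284847]
[577.50943352 -12.98830648 196.42632626] [-0.43140563 -0.42672046 -0.930921  ]
```

View pics/c8b.png

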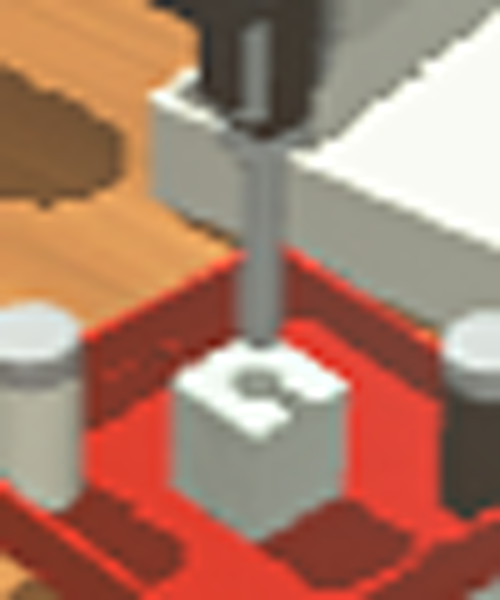

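View pics/c11.png

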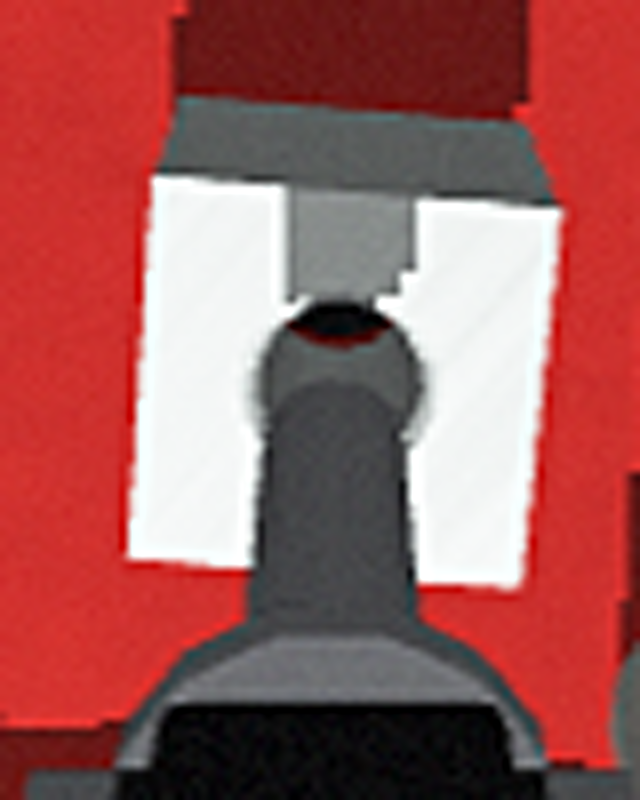

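Run:
```python
from h import *
print('tip',w('wrist','w6',220+334/8-.5,140+437/8-.5,101.2),'hub',w('wrist','w6',220+341.5/8-.5,140+382.5/8-.5,86))
print('tip side', w('side','s6',240+260/10-.5,140+342/10-.5,101.2), 'hub side',w('side','s6',240+260/10-.5,140+380/10-.5,86))
C=np.linalg.inv(CP('side')['extrinsics']);print(C[:3,3])
```

```text
tip [577.60446778 -12.12781103 101.2       ] hub [576.79986943 -13.03541444  86.        ]
tip side [578.44722802 -12.28668863 101.2       ] hub side [578.45745662 -12.58246429  86.        ]
[-274.55136017 -701.55332523  934.30587835]
```

```bash
python3 -m creep '[[[-0.6,-0.7,-5],[0,0,0],-1],[[-0.6,-0.7,-10],[0,0,0],-1],[[-0.6,-0.7,-14],[0,0,0],-1],[[-0.6,-0.7,-17],[0,0,0],-1],[[-0.6,-0.7,-20],[0,0,0],-1]]'
```

```text
clock: 6.97
position: [576.6, -13.8, 175.5]
ee_rot: [-0.018, -0.707, 0.707, 0.019]
contact_force: [-0.9, 0.3, -2.0]
gripper_width: 21.5
```

```bash
python3 -m creep '[[[0,0,-5],[0,0,0],-1],[[0,0,-10],[0,0,0],-1],[[0,0,-15],[0,0,0],-1],[[0,0,-20],[0,0,0],-1],[[0,0,-25],[0,0,0],-1],[[0,0,-29],[0,0,0],-1],[[0,0,-29],[0,0,0],-1],[[0,0,-29],[0,0,0],-1]]'
python3 - <<'E'
from h import *
snap('wrist','w7')
for i in range(2):
  s=arm.read_state();print(s['position'],s['contact_force'],s['wrist_torque']);arm.get_image('wrist')
E
```

```text
clock: 7.63
position: [576.8, -13.8, 147.0]
ee_rot: [-0.018, -0.707, 0.707, 0.019]
contact_force: [0.7, 0.7, -1.4]
gripper_width: 21.3
[577.01040838 -13.7319522  147.32593059] [ 0.51599611 -0.38832319 -1.48783603] [-0.01920921  0.01606789  0.00849133]
[577.1063005  -13.71344295 147.5554947 ] [-0.2456945  -0.13184335 -1.43040086] [-0.04155556 -0.02055253 -0.00955212]
```

View pics/w7.png

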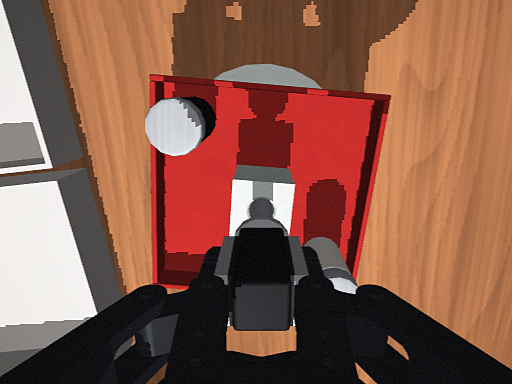

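Run:
```python
from h import *
crop('w7',205,55,335,100,6,'c12')
crop('w5',205,60,325,95,6,'c13')
```

```text
(no output)
```

View pics/c12.png

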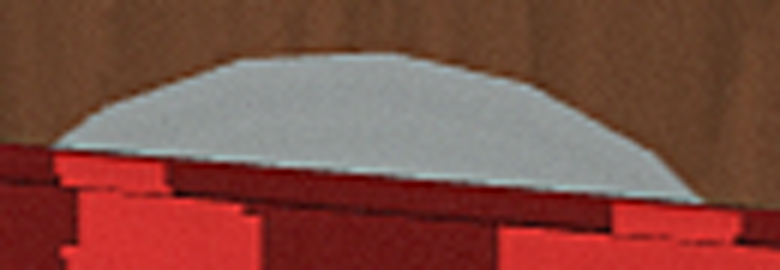

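View pics/c13.png

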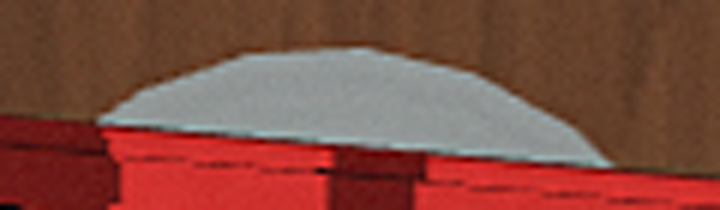

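Run:
```python
from h import *
from scipy.optimize import least_squares
def fit(fn,x0,y0,k,e):
    q=np.array([w('wrist',fn,x0+a/k-.5,y0+b/k-.5,36) for a,b in e])
    s=least_squares(lambda c:np.hypot(q[:,0]-c[0],q[:,1]-c[1])-66,[575,-40]);print(fn,s.x,s.fun.round(2))
fit('w7',205,55,6,[(105,106),(240,60),(385,53),(532,87),(652,152)])
fit('w5',205,60,6,[(143,94),(247,54),(370,48),(475,74),(575,128)])
fit('w1b',200,105,7,[(160,127),(268,96),(395,97),(505,140),(600,198)])
print('hub in w7 from corners TBD')
```

```text
w7 [574.96614302 -41.79209291] [ 0.18 -0.04 -0.21 -0.1   0.22]
w5 [574.42289544 -41.65156038] [-0.15  0.19  0.06 -0.13  0.01]
w1b [576.26509217 -41.55946315] [-0.25  0.14  0.5  -0.54  0.11]
hub in w7 from corners TBD
```

```bash
python3 -m creep '[[[0,-1,0],[0,0,0],-1],[[-0.2,-3,0],[0,0,0],-1],[[-0.4,-6,0],[0,0,0],-1],[[-0.6,-9,0],[0,0,0],-1],[[-0.9,-12,0],[0,0,0],-1],[[-1.2,-15,0],[0,0,0],-1],[[-1.4,-18,0],[0,0,0],-1],[[-1.6,-21,0],[0,0,0],-1],[[-1.8,-24,0],[0,0,0],-1],[[-2,-26.5,0],[0,0,0],-1],[[-2.1,-28,0],[0,0,0],-1],[[-2.1,-28.6,0],[0,0,0],-1]]'
python3 -m creep '[[[0,0,0],[0,0,0],-1],[[0,0,0],[0,0,0],-1],[[0,0,0],[0,0,0],-1]]'
python3 - <<'E'
from h import *
snap('wrist','w8');snap('side','s8')
for i in range(2):
  s=arm.read_state();print(s['position'],s['contact_force'],s['wrist_torque']);arm.get_image('wrist')
crop('s8',210,120,330,230,5,'c14')
E
```

```text
clock: 8.78
position: [574.9, -42.5, 147.5]
ee_rot: [0.019, 0.707, -0.707, -0.018]
contact_force: [0.3, 4.4, 0.9]
gripper_width: 21.3
clock: 9.03
position: [574.9, -42.4, 147.2]
ee_rot: [-0.018, -0.707, 0.707, 0.018]
contact_force: [0.8, 3.3, 0.8]
gripper_width: 21.6
[574.85383512 -42.39807359 147.19036434] [ 1.01296367  3.21535976 -0.07575113] [ 1.16197692 -0.42201298 -0.06198555]
[574.84876364 -42.40996104 147.22948438] [ 0.01965974  3.12666535 -0.14707215] [ 1.10728933 -0.40743323  0.05136981]
```

View pics/w8.png

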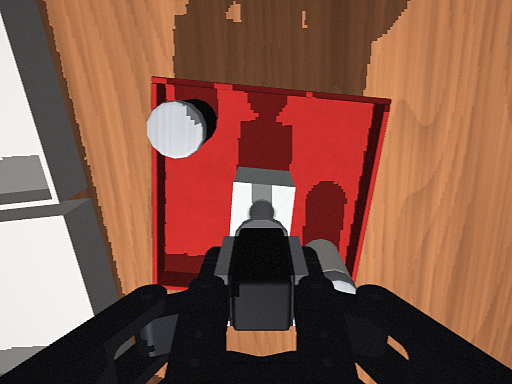

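View pics/c14.png

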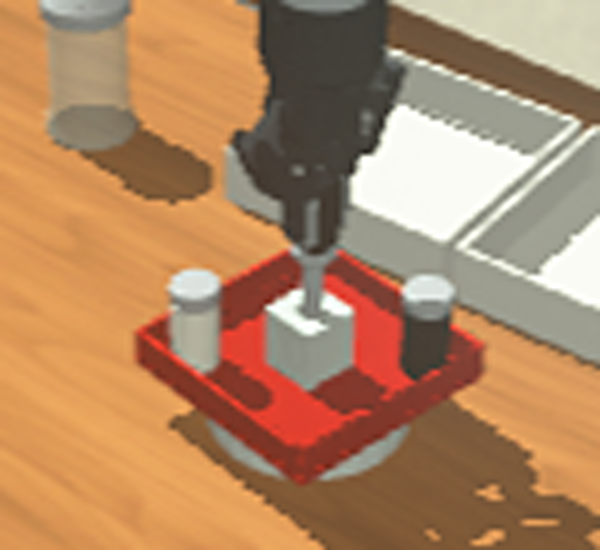

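```bash
python3 -m creep '[[[0,-2,-4],[0,0,0],-1],[[0,-4,-8],[0,0,0],-1],[[0,-6,-11],[0,0,0],-1],[[0,-6,-13],[0,0,0],-1],[[0,-6,-14],[0,0,0],-1],[[0,-6,-14],[0,0,0],-1],[[0,-6,-14],[0,0,0],-1]]'
python3 -m creep '[[[0,0,-0.5],[0,0,0],-1],[[0,0,-1],[0,0,0],-1],[[0,0,-1],[0,0,0],-1]]'
```

```text
clock: 9.82
position: [574.2, -48.7, 132.5]
ee_rot: [-0.018, -0.707, 0.707, 0.019]
contact_force: [0.9, 1.8, -3.5]
gripper_width: 20.9
clock: 10.07
position: [574.3, -48.6, 132.1]
ee_rot: [-0.018, -0.707, 0.707, 0.019]
contact_force: [0.2, 0.9, -1.2]
gripper_width: 21.6
```

```bash
python3 -m creep '[[[0,0,-0.5],[0,0,0],-1],[[0,0,-1],[0,0,0],-1],[[0,0,-1],[0,0,0],-1]]'
python3 -m creep '[[[0,0,-0.5],[0,0,0],-1],[[0,0,-1],[0,0,0],-1],[[0,0,-1],[0,0,0],-1]]'
```

```text
clock: 10.32
position: [574.5, -48.6, 131.3]
ee_rot: [-0.018, -0.707, 0.707, 0.019]
contact_force: [0.8, 1.0, -1.2]
gripper_width: 21.2
clock: 10.57
position: [574.7, -48.6, 131.2]
ee_rot: [-0.018, -0.707, 0.707, 0.018]
contact_force: [-1.5, 0.3, 4.4]
gripper_width: 21.4
```

```bash
python3 -m creep '[[[0.8,0.05,0],[0,0,0],-1],[[1.55,0.2,0],[0,0,0],-1],[[2.3,0.45,0],[0,0,0],-1],[[3,0.8,0],[0,0,0],-1],[[3,0.8,0],[0,0,0],-1]]'
python3 -m creep '[[[0.6,0.5,0],[0,0,0],-1],[[1.2,1,0],[0,0,0],-1],[[1.7,1.6,0],[0,0,0],-1],[[2.2,2.2,0],[0,0,0],-1],[[2.2,2.2,0],[0,0,0],-1]]'
```

```text
clock: 10.98
position: [575.5, -48.3, 131.2]
ee_rot: [-0.016, -0.706, 0.708, 0.02]
contact_force: [-6.3, 0.7, 8.9]
gripper_width: 21.5
clock: 11.4
position: [576.4, -47.4, 131.1]
ee_rot: [-0.015, -0.705, 0.708, 0.021]
contact_force: [-6.8, -3.2, 8.6]
gripper_width: 21.3
```

```bash
python3 -m creep '[[[0,0,0],[0,0,0],-1],[[0,0,0],[0,0,0],-1],[[0,0,0],[0,0,0],-1]]'
python3 - <<'E'
from h import *
for i in range(3):
  s=arm.read_state();print(s['position'],s['contact_force'],s['wrist_torque']);arm.get_image('wrist')
snap('side','s9');crop('s9',230,120,310,200,8,'c15');snap('wrist','w9');crop('w9',220,140,300,240,8,'c16')
E
```

```text
clock: 11.65
position: [576.4, -47.4, 131.2]
ee_rot: [-0.015, -0.705, 0.708, 0.021]
contact_force: [-7.5, -2.2, 9.5]
gripper_width: 21.3
[576.42802622 -47.42297097 131.17839545] [-7.46080248 -2.24411402  9.46408246] [-1.15870197  2.78947718  0.04702367]
[576.41392864 -47.42817441 131.14116231] [-6.89986068 -2.47839264  9.21407293] [-1.10770746  2.76647248 -0.01158885]
[576.41228079 -47.43765243 131.16060944] [-7.44748359 -2.68013253  9.59821078] [-1.05375475  2.80444176 -0.0337199 ]
```

View pics/c16.png

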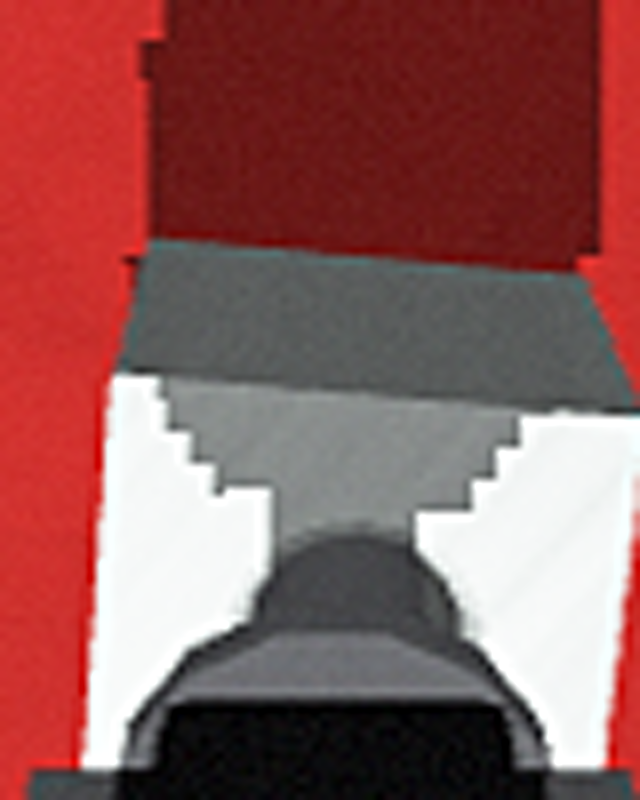

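View pics/c15.png

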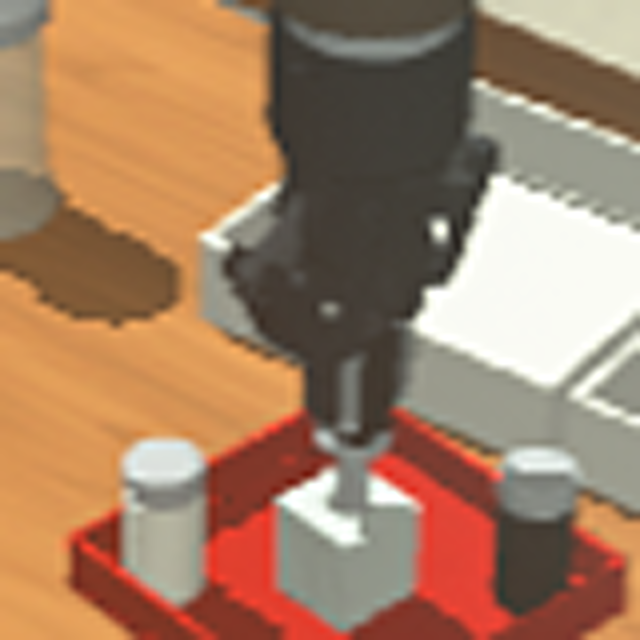

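```bash
python3 -m creep '[[[0,0,0.7],[0,0,0],-1],[[0,0,1.3],[0,0,0],-1],[[0,0,1.3],[0,0,0],-1],[[0,0,1.3],[0,0,0],-1]]'
```

```text
clock: 12.23
position: [577.2, -46.7, 131.3]
ee_rot: [-0.016, -0.706, 0.708, 0.021]
contact_force: [-5.7, -2.4, 4.1]
gripper_width: 21.3
```

```bash
python3 -m creep '[[[0,0,1],[0,0,0],-1],[[0,0,2],[0,0,0],-1],[[0,0,2],[0,0,0],-1],[[0,0,2],[0,0,0],-1]]'
```

```text
clock: 12.57
position: [579.6, -45.3, 132.9]
ee_rot: [-0.018, -0.707, 0.707, 0.019]
contact_force: [-2.1, -1.5, -3.4]
gripper_width: 21.3
```

```bash
python3 -m creep '[[[0,0,-1],[0,0,0],-1],[[0,0,-2],[0,0,0],-1],[[0,0,-2.5],[0,0,0],-1],[[0,0,-2.5],[0,0,0],-1],[[0,0,-2.5],[0,0,0],-1]]'
```

```text
clock: 12.98
position: [579.7, -45.4, 131.2]
ee_rot: [-0.018, -0.707, 0.707, 0.019]
contact_force: [-3.5, -1.1, 1.3]
gripper_width: 21.1
```

```bash
python3 -m creep '[[[0.5,1,-0.2],[0,0,0],-1],[[0.9,2,-0.2],[0,0,0],-1],[[1.2,3,-0.2],[0,0,0],-1],[[1.3,4,-0.2],[0,0,0],-1],[[1.3,5,-0.2],[0,0,0],-1],[[1.3,5,-0.2],[0,0,0],-1]]'
```

```text
clock: 13.48
position: [582.1, -40.1, 130.9]
ee_rot: [0.019, 0.707, -0.707, -0.018]
contact_force: [-0.3, -3.0, -2.0]
gripper_width: 21.3
```

```bash
python3 -m creep '[[[0,0,-0.5],[0,0,0],-1],[[0,0,-1],[0,0,0],-1],[[0,0,-1],[0,0,0],-1]]'
```

```text
clock: 13.73
position: [582.0, -40.1, 130.4]
ee_rot: [0.019, 0.707, -0.707, -0.018]
contact_force: [-0.1, -1.1, 0.0]
gripper_width: 21.2
```

```bash
python3 -m creep '[[[0,0,-0.5],[0,0,0],-1],[[0,0,-1],[0,0,0],-1],[[0,0,-1],[0,0,0],-1]]'
```

```text
clock: 13.98
position: [581.8, -40.4, 129.4]
ee_rot: [-0.019, -0.707, 0.707, 0.018]
contact_force: [-0.7, -2.5, 2.4]
gripper_width: 21.1
```

```bash
python3 -m creep '[[[-0.4,-0.4,-0.5],[0,0,0],-1],[[-0.7,-0.7,-1],[0,0,0],-1],[[-0.7,-0.7,-1.5],[0,0,0],-1],[[-0.7,-0.7,-1.5],[0,0,0],-1]]'
```

```text
clock: 14.32
position: [580.5, -41.1, 126.9]
ee_rot: [0.018, 0.707, -0.707, -0.018]
contact_force: [0.4, -2.5, -0.9]
gripper_width: 21.3
```

```bash
python3 -m creep '[[[0,0,-1],[0,0,0],-1],[[0,0,-2],[0,0,0],-1],[[0,0,-3],[0,0,0],-1],[[0,0,-4],[0,0,0],-1],[[0,0,-5],[0,0,0],-1],[[0,0,-6],[0,0,0],-1]]'
```

```text
clock: 14.82
position: [580.6, -41.1, 121.3]
ee_rot: [-0.018, -0.707, 0.707, 0.018]
contact_force: [0.8, -3.7, -0.1]
gripper_width: 21.5
```

```bash
python3 -m creep '[[[0,0,-1],[0,0,0],-1],[[0,0,-2],[0,0,0],-1],[[0,0,-3],[0,0,0],-1],[[0,0,-4],[0,0,0],-1],[[0,0,-5],[0,0,0],-1],[[0,0,-6],[0,0,0],-1]]'
```

```text
clock: 15.32
position: [580.6, -41.1, 115.3]
ee_rot: [-0.018, -0.707, 0.707, 0.018]
contact_force: [0.0, -2.6, -0.3]
gripper_width: 21.5
```

```bash
python3 -m creep '[[[0,0,-1],[0,0,0],-1],[[0,0,-2],[0,0,0],-1],[[0,0,-3],[0,0,0],-1],[[0,0,-4],[0,0,0],-1],[[0,0,-5],[0,0,0],-1],[[0,0,-6],[0,0,0],-1]]'
```

```text
clock: 15.82
position: [580.7, -41.1, 110.5]
ee_rot: [-0.018, -0.707, 0.707, 0.018]
contact_force: [-1.9, -2.5, 6.5]
gripper_width: 21.7
```

```bash
python3 -m creep '[[[0,0,-0.8],[0,0,0],-1],[[0,0,-1.6],[0,0,0],-1],[[0,0,-2.4],[0,0,0],-1],[[0,0,-3.2],[0,0,0],-1],[[0,0,-4],[0,0,0],-1]]'
```

```text
clock: 16.23
position: [580.7, -41.1, 106.6]
ee_rot: [-0.018, -0.707, 0.707, 0.018]
contact_force: [-1.4, -2.7, 6.3]
gripper_width: 21.2
```

```bash
python3 -m creep '[[[0,0,-0.8],[0,0,0],-1],[[0,0,-1.6],[0,0,0],-1],[[0,0,-2.4],[0,0,0],-1],[[0,0,-3.2],[0,0,0],-1],[[0,0,-4],[0,0,0],-1]]'
```

```text
clock: 16.65
position: [580.7, -41.2, 102.6]
ee_rot: [-0.018, -0.707, 0.707, 0.018]
contact_force: [-0.8, -3.3, 6.6]
gripper_width: 20.9
```

```bash
python3 -m creep '[[[0,0,-0.5],[0,0,0],-1],[[0,0,-1],[0,0,0],-1],[[0,0,-1],[0,0,0],-1]]'
```

```text
clock: 16.9
position: [580.7, -41.2, 101.5]
ee_rot: [-0.018, -0.707, 0.707, 0.018]
contact_force: [-0.6, -2.4, 5.8]
gripper_width: 21.4
```

```bash
python3 -m creep '[[[0,0,-0.5],[0,0,0],-1],[[0,0,-1],[0,0,0],-1],[[0,0,-1],[0,0,0],-1]]'
```

```text
clock: 17.15
position: [580.8, -41.2, 101.4]
ee_rot: [-0.018, -0.707, 0.707, 0.018]
contact_force: [-3.1, -2.8, 10.3]
gripper_width: 21.1
```

```bash
python3 -m creep '[[[0,0,-0.7],[0,0,0],-1],[[0,0,-0.7],[0,0,0],-1],[[0,0,-0.7],[0,0,0],-1]]'
python3 - <<'E'
from h import *
snap('wrist','w10');snap('side','s10');crop('s10',220,130,320,210,7,'c17')
E
```

```text
clock: 17.4
position: [580.8, -41.2, 101.4]
ee_rot: [-0.018, -0.707, 0.707, 0.018]
contact_force: [-3.8, -2.0, 12.4]
gripper_width: 21.6
```

View pics/c17.png

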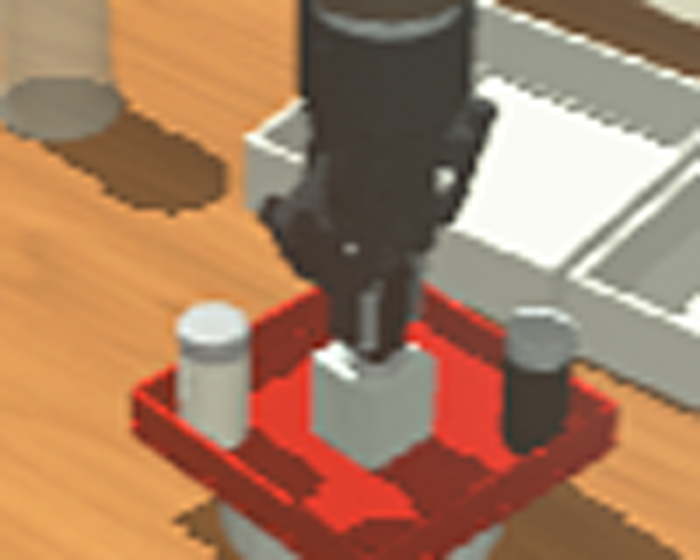

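View pics/w10.png

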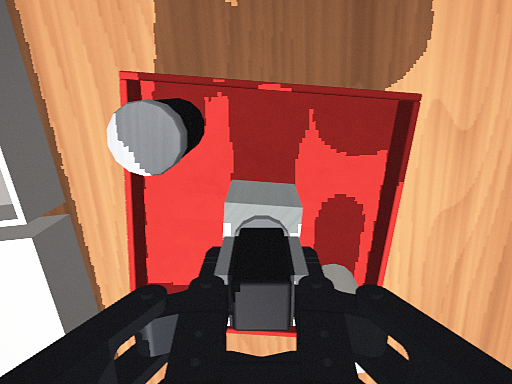

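```bash
python3 -m creep '[[[-0.7,-0.5,1.2],[0,0,0],-1],[[-1.3,-0.8,2.4],[0,0,0],-1],[[-1.3,-0.8,2.4],[0,0,0],-1]]'
```

```text
clock: 17.75
position: [580.0, -41.6, 101.4]
ee_rot: [0.019, 0.707, -0.707, -0.018]
contact_force: [2.1, -1.8, 2.1]
gripper_width: 21.1
```

```bash
python3 -m creep '[[[0.4,-0.4,0.5],[0,0,0],-1],[[0.4,-0.4,0.5],[0,0,0],0.3],[[0.4,-0.4,0.5],[0,0,0],0.3],[[0.4,-0.4,0.5],[0,0,0],0.3],[[0.4,-0.4,0.5],[0,0,0],0.3],[[0.4,-0.4,0.5],[0,0,0],0.3],[[0.4,-0.4,0.5],[0,0,0],0.3]]'
python3 - <<'E'
from h import *
snap('wrist','w11')
E
```

```text
clock: 18.33
position: [579.4, -42.2, 101.4]
ee_rot: [0.018, 0.707, -0.707, -0.019]
contact_force: [0.6, -0.1, -0.2]
gripper_width: 55.2
```

View pics/w11.png

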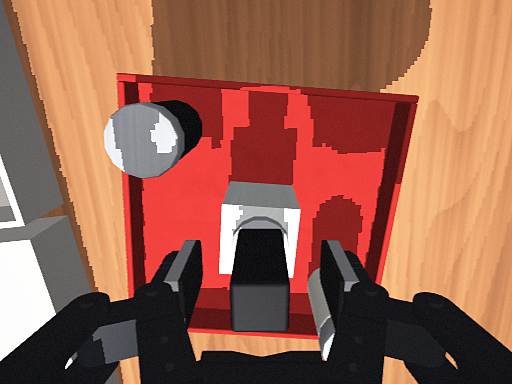

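```bash
python3 -m creep '[[[0,0,8],[0,0,0],0.3],[[0,0,20],[0,0,0],0.3],[[0,0,40],[0,0,0],0.3],[[0,0,70],[0,0,0],0.3],[[0,0,105],[0,0,0],0.3],[[0,0,130],[0,0,0],0.3],[[0,0,130],[0,0,0],0.3],[[0,0,130],[0,0,0],0.3]]'
python3 -m creep '[[[0,0,0],[0,0,0],0.3],[[0,0,0],[0,0,0],0.3],[[0,0,0],[0,0,0],0.3]]'
python3 - <<'E'
from h import *
snap('wrist','w12');snap('side','s12');crop('s12',220,100,320,210,5,'c18')
E
```

```text
clock: 19.05
position: [580.4, -42.1, 234.2]
ee_rot: [0.02, 0.707, -0.706, -0.017]
contact_force: [0.6, -1.0, -0.7]
gripper_width: 55.7
clock: 19.3
position: [579.0, -42.3, 230.3]
ee_rot: [-0.017, -0.707, 0.707, 0.019]
contact_force: [0.1, -0.3, -0.0]
gripper_width: 55.5
```

View pics/w12.png

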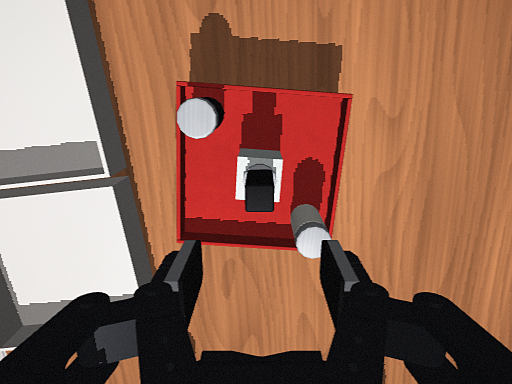

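View pics/c18.png

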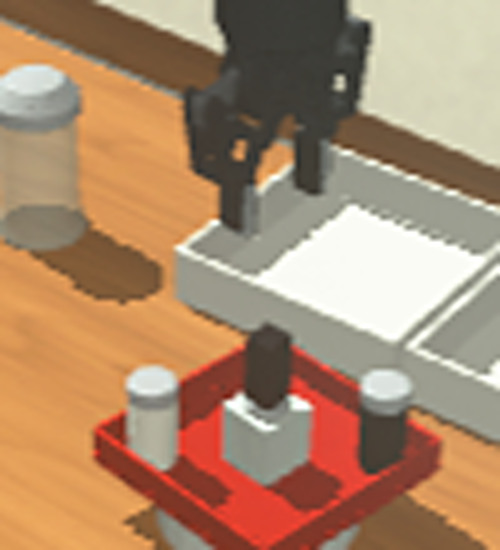

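Run:
```python
from h import *
o=load('w12')
print('handle top',w('wrist','w12',261,198),'hub',w('wrist','w12',241,190),w('wrist','w12',277,193))
crop('w12',225,140,295,215,8,'c19')
```

```text
handle top [578.86123828 -41.18387044 143.22756802] hub [597.45844895 -31.48147904  87.53695918] [564.83571757 -27.04246496  87.99811422]
```

View pics/c19.png

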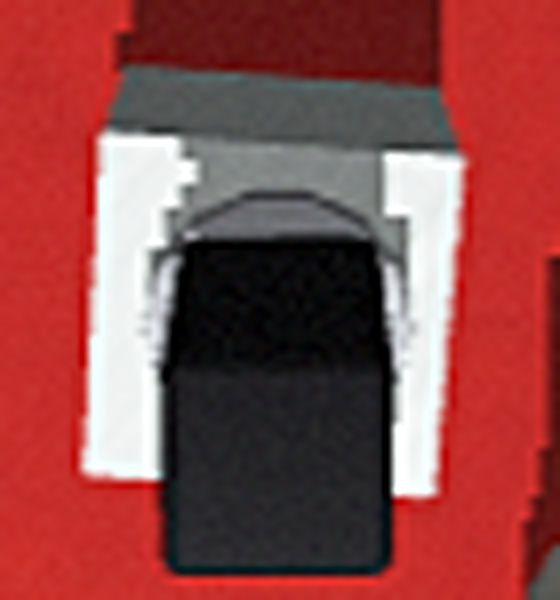

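Handle top minus hub top is 55.5 mm (56 mm when flush). The collar lies flat on the hub, the rod is upright and both shakers stand.

```bash
python3 -c "
from bench import arm
print(arm.job_done())"
```

```text
the job is handed in; nothing more can be done
None
```

The caddy is together and the job was handed in at about 19 s; no verdict came back. I took the black-handled rod from its stand, lowered it into the small red tray's hub, and dragged the tray about 29 mm to the foot's middle. I then felt for the foot's hole with light contact and found it towards +x. After that I pushed the rod through the plug until the collar landed on the hub, and let go.

**Force:** The highest vertical reading I saw was about 12 N, at the final seating; during the search it reached about 10 N. These were read only at the end of each move, not in between.

**Last checks:**
- **Collar:** the handle top measured 55.5 mm above the hub top, against 56 mm when flush, and the last picture shows the collar flat on the hub.
- **Tool height:** it stopped at 101.4 mm at the end of travel, which puts the rod's tip about 6 mm above the table (3 to 8.5 mm allowed).
- **Uprightness and clearance:** the rod, salt and pepper stand upright, and the gripper is clear of everything.
- **Other items:** I did not re-measure the yellow-handled rod or the bystanders afterwards, but the arm never went near the yellow rod or touched anything else.

One search slide stuck on friction at too high a pressure. I lifted off and repeated it more lightly.

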